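# Seat a tube against the stop of a tacking jig and hold it

## Task

Get the tube in the tacking jig ready for its tack weld: swing the jig's hinged stop bar down until it rests in its fork, then slide the tube along its channel against the sprung plunger until its end is hard up against the stop bar. Finish while holding it there: the plunger pushes the tube back if you let go, so the program ends with the robot still pressing the tube firmly onto the bar. Leave the loose things lying about the jig and bench where they are.

Things in the scene. Friction and masses are not known exactly. Their poses are not given: they have to be found in the camera images.
- jig: Tacking jig, fixed: steel base plate 320 x 190 x 12 mm flat on the bench. Origin: centre of its underside; jig x = the way the tube is pushed, z up. Plunger block at jig x 90 to 126, y +-28, top 50 mm above the bench. Hinge cheeks at x 50 to 82, y 60 to 84, top 62 mm.
- tube: Short brown rectangular steel tube, ends closed, 100 mm long (own x) x 40 wide (y) x 50 high, 0.24 to 0.42 kg, loose in the jig's channel with 2 mm play each side, its x along jig x. Origin: centre of its underside, which rests on the base plate; its top is 62 mm above the bench. At the start its front end is 15 to 55 mm short of the plunger.
- tube_front (a point): On the tube's front (+x) end face, mid-width, 35 mm above its underside: where it meets the stop bar.
- stop_bar (a joint): Angle of the hinged stop bar: 0 = level, in the fork; grows as it is raised, to 1.35 rad. Starts raised. Stiff hinge (0.35 N m friction, axis along jig x): it stays where left and must be pushed all the way down, a few N near its end. Bar 12 mm wide (jig x), 14 thick, 190 long from hinge, 0.22 kg. Closed, it crosses the channel, underside 40, top 54 mm above the bench; past the fork it is free.
- bar_hinge (a point): On the stop bar's hinge axis, in the middle of the bar's 12 mm width: jig x 66, y 72, 47 mm above the bench. Its x axis is jig x; its y axis points along the bar from the ball towards the hinge.
- bar_knob (a point): Centre of the black ball, 22 mm across, at the bar's free end, 197 mm from the hinge axis. With the bar closed it lies at jig x 66, y -125, 47 mm above the bench.
- stop_face (a point): Fixed point of the jig: middle of the closed bar's face that the tube meets, jig x 60, y 0, 47 mm above the bench. The bar passes above the plunger.
- plunger (a joint): Travel of the sprung plunger in m: 0 = fully out, grows as the tube pushes it along jig x; 0.015 when the tube meets the closed stop bar (limit 0.028). It pushes back with about 2.6 N at 0 and 7.6 N at 0.015; sliding the tube takes up to about 4 N more, so press with about 15 N to be hard on the stop.
- channel_end (a point): Middle of the open (-x) end of the channel, on its floor 12 mm above the bench: jig x -160, y 0. Two rails run from here along jig x to x +40: 8 mm wide, inner faces at y +-22, tops 22 mm above the bench.
- fork (a point): Middle of the fork's seat, jig x 66, y -58, 40 mm above the bench, where the closed bar rests. Fork x 50 to 82, y -66 to -50; two prongs with a slot 18 mm wide between, tops 62 mm above the bench.
- plunger_tip (a point): Centre of the plunger's round brass face, 16 mm across, 26 mm above the bench; at jig x 45, y 0 when out.
- hammer: Loose hammer, 240 mm long, on the bench beside the jig on its fork side. Leave alone.
- magnet: Loose small steel block 46 x 30 x 18 mm on the jig's base plate, behind the fork. Leave alone.
- angle: Loose piece of angle iron 120 x 40 x 40 mm on the bench beside the jig on its hinge side. Leave alone.
- brush: Loose brush lying on the bench. Leave alone.
- plates: Two steel plates in a pile, 150 x 60 x 16 mm, on the bench. Leave alone.
- spray_can: Standing can, 60 mm across and 170 mm high, on the bench. Leave alone.
- pipe_ring: Ring cut from a pipe, 60 mm across and 35 mm high, on the bench. Leave alone.
There are look-alikes about, which are no part of the job. Leave any purple look-alike of the tube alone.

How it is judged:
By the outcome, as a careful person would: the job done as asked, in the order asked, and still so for the second after the job is handed in, while the arm keeps its last pose, push and grip.
It also fails if it takes over 51 s, if anything falls off the work surface, if the arm or the gripper's body presses on something with over 40 N, if the wrist force passes 120 N, or if a joint passes its speed limit or range.

## Robot

A 6-joint arm with a two-finger parallel gripper is mounted at the origin on the work surface. World frame = base frame: x ahead of the robot, y to its left, z up, the work surface at z = 0. Lengths are in m, angles in degrees, forces in N, time in s.
With the tool pointing down it reaches from about 0.25 to 0.725 m from the base axis. Payload 9.7 kg.
Tool frame: the origin (TCP) lies midway between the tips of the shut fingers; the grasp point (between the pads) lies bot.hold_point_z behind it (bot.hold_point_z is the distance from the TCP to the grasp point, in m); z points along the fingers, y is the line along which they close (so a half turn about z gives the same grasp; the last joint's range is limited). The gripper opens to 85 mm and grips with 20 to 120 N. Pads are 22 mm wide; open, the fingers measure 114 mm over their backs; the gripper's body (76 mm by 85 mm) begins 54 mm behind the grasp point. The pads swing forward as they close: fully open they stand 13 mm farther back than shut.
Start: joints at [76.203, 4.979, 10.078, 95.1, 0, 90], TCP at [0.131, 0.534, 0.231] pointing down, gripper open.
Joint ranges: [-179.16, 179.16], [-48.56, 103.87], [-65.8, 70.77], [-126.05, 130.52], [-82.76, 87.17], [-180, 180]. Speed limits (degrees/s): [127.2, 127.2, 147.25, 180, 180, 180].

## Interface

Orientations are given as [roll, pitch, yaw] about the fixed x, y, z axes, in that order (R = Rz(yaw) Ry(pitch) Rx(roll)).
In Python, from workcell import bot, camera, camera_model, ticket gives the robot as it stands.
- The arm moves only by the tool send_rows, never from a script. Its argument "targets" is text: rows parted by semicolons, each of 5 numbers parted by spaces: the shift along the tool's x, y, z in mm, then the turn about the tool's z in degrees, then the closure in counts, from 0 (fully open) to 255 (shut). A call has 1 to 20 rows; each row is the pose to reach, as a shift and turn from the pose commanded when the call began, along the tool's axes at that moment; what a row does not reach only later rows make up. A row lasts 1/8 s, in which the tool goes at most 62.5 mm and 10.7 degrees, less where a joint would pass 70% of its speed; a pose out of reach is approached as far as the arm can. A call with a gripper value outside its range is refused whole. The fingers move at their own pace and stop on an object; "newtons" is the grip in N (left out, the last holds). Time passes only in rows, so rows that repeat a pose let the fingers close. It gives the time, the measured TCP pose, the force, the opening and the grip force at its end, in the units of the state.
- bot.get_obs(): the state, without advancing time (a new reading comes with each control period).
- camera(name): name is "scene" or "side" or "wrist"; returns the picture (384x512x3 uint8, blue, green, red); there is no depth.
- camera_model(name): a dict with "K" (3x3 intrinsics, pixels), "pose" (4x4, takes a point from camera to world coordinates); the wrist camera has in their place "T_tool_cam" (4x4, takes a point from camera to tool coordinates, whose origin is the TCP and whose axes are the flange's). Camera axes: x right, y down, z forward; pixel columns grow to the right and rows downward; lengths in m; the calibration is good to about 2 mm. A picture is of the moment at which its call begins: read the wrist's pose just before it. camera_model takes no time and is no camera call.
- ticket.job_done(): hands the job in; it is judged then, once.
The state is a dict: "time": time; "q": joint angles; "qd": joint speeds; "joint_efforts": joint torques, N m; "ee_pos": TCP position; "tcp_rot": TCP orientation; "wrist_force": force on the tool from outside, world axes, zero at the start; "torque": the same for the moment, N m; "opening": finger opening in m; "grasp_force": force on a finger pad.
Only numpy, scipy, OpenCV 4.12 (cv2) and the standard library are available. Lean on these libraries where they do the work, as an engineer would, in place of code of your own. Each camera call takes 0.05 s, during which the arm holds its last target. There are 200 camera calls.

## Working session

There is one attempt and no reset: what is moved stays moved. The work goes in short steps, Python scripts to look and compute and a tool call to move; the robot and the scene stay as the last step left them, time stands still between calls to the robot, and variables do not carry over. Pictures are saved under pics/ and viewed, at most 10 in all, crops included, and the job is handed in when it is done.

Besides the shell and the picture viewer there is one more tool, called after "Request:" as name(argument=value, ...), one argument or row to a line, values as JSON. send_rows: Moves the arm, as the interface text tells. Its arguments: {"type":"object","properties":{"targets":{"type":"string"},"newtons":{"type":"number"}},"required":["targets"]}

```bash
mkdir -p pics
python3 - <<'E'
from workcell import bot,camera,camera_model
import cv2,numpy as np
o=bot.get_obs();print(o['time'],o['ee_pos'],o['tcp_rot'],o['wrist_force'],o['opening'],bot.hold_point_z)
for n in('scene','side'):
    cv2.imwrite(f'pics/{n}0.png',cv2.resize(camera(n),(800,600),interpolation=cv2.INTER_CUBIC))
    m=camera_model(n);print(n,np.round(m['K'],1).tolist(),np.round(m['pose'],3).tolist())
print(np.round(camera_model('wrist')['T_tool_cam'],3).tolist())
E
```

```text
0.0 [0.13110391 0.53392148 0.2305758 ] [-1.79924745e+02 -1.69225461e-04  1.66204970e+02] [0.2863647  0.08536767 0.19543148] 0.08534749274035915 0.0187
scene [[386.9, 0.0, 256.4], [0.0, 386.9, 186.7], [0.0, 0.0, 1.0]] [[-0.011, 0.766, -0.643, 1.297], [1.0, 0.02, 0.007, 0.014], [0.018, -0.642, -0.766, 0.919], [0.0, 0.0, 0.0, 1.0]]
side [[408.4, 0.0, 260.4], [0.0, 408.4, 191.5], [0.0, 0.0, 1.0]] [[0.82, -0.436, 0.371, 0.136], [-0.572, -0.645, 0.507, -0.586], [0.018, -0.628, -0.778, 0.957], [0.0, 0.0, 0.0, 1.0]]
[[-0.0, -0.952, -0.305, 0.078], [1.0, -0.0, -0.001, -0.0], [0.001, -0.305, 0.952, -0.143], [0.0, 0.0, 0.0, 1.0]]
```

View pics/scene0.png

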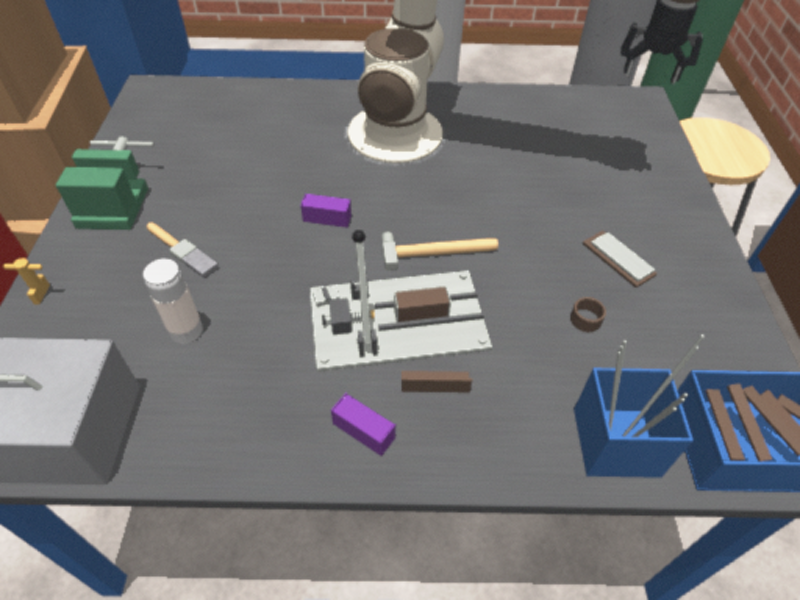

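View pics/side0.png

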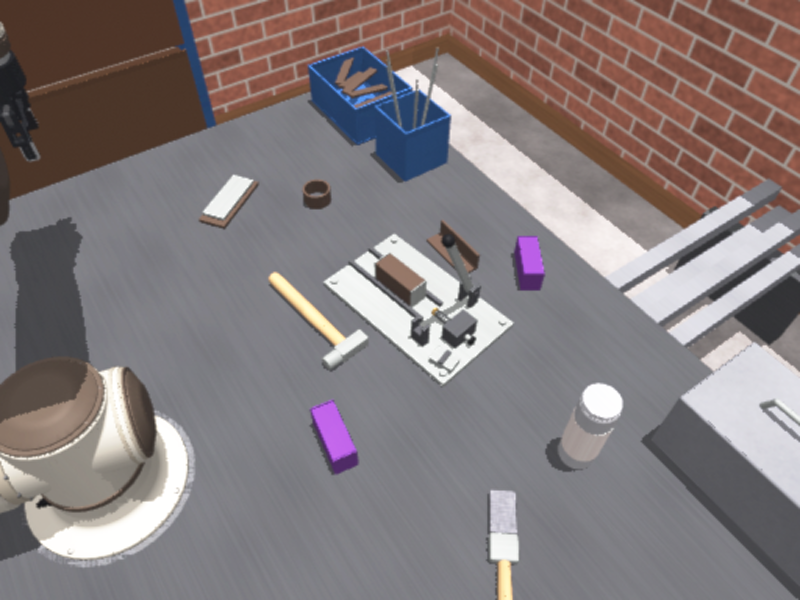

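The scene view shows the jig with base plate corners at (309,287), (473,272), (490,348), (317,365). The bar is raised with its ball at (359,236), and the tube is to the right, so jig x ≈ world −y. The side view has plate corners at (324,283), (393,236), (512,322), (442,383) and the ball at (449,241).

```bash
cat > h.py <<'E'
import numpy as np
from workcell import bot,camera,camera_model
from scipy.optimize import least_squares
from scipy.spatial.transform import Rotation as R
def cam(n):
    m=camera_model(n); K=m['K'] 
    if 'pose' in m: return np.array(K),np.array(m['pose'])
    o=bot.get_obs();T=np.eye(4);T[:3,:3]=R.from_euler('xyz',o['tcp_rot'],degrees=True).as_matrix();T[:3,3]=o['ee_pos']
    return np.array(K),T@np.array(m['T_tool_cam'])
def proj(c,P):
    K,T=c; p=(np.atleast_2d(P)-T[:3,3])@T[:3,:3]; u=p@K.T; return u[:,:2]/u[:,2:]
def j2w(j,P):
    P=np.atleast_2d(P).astype(float);c,s=np.cos(j[2]),np.sin(j[2])
    return np.c_[j[0]+c*P[:,0]-s*P[:,1],j[1]+s*P[:,0]+c*P[:,1],P[:,2]]
def plane(c,uv,z):
    K,T=c;d=T[:3,:3]@np.linalg.solve(K,[uv[0],uv[1],1]);return T[:3,3]+d*(z-T[2,3])/d[2]
E
python3 - <<'E'
from h import *
S,D=cam('scene'),cam('side')
C=np.array([[-.16,-.095,.012],[-.16,.095,.012],[.16,.095,.012],[.16,-.095,.012]])
us=np.array([[473,272],[490,348],[317,365],[309,287]])*.64
ud=np.array([[324,283],[393,236],[512,322],[442,383]])*.64
f=lambda j:np.r_[(proj(S,j2w(j,C))-us).ravel(),(proj(D,j2w(j,C))-ud).ravel()]
r=least_squares(f,[.5,0,-1.57]);j=r.x;print(j,np.degrees(j[2]),np.round(r.fun,1))
np.save('j.npy',j)
ks=np.array([359,236])*.64;kd=np.array([449,241])*.64
g=lambda a:np.r_[(proj(S,j2w(j,[.066,.072-.197*np.cos(a[0]),.047+.197*np.sin(a[0])]))-ks).ravel(),(proj(D,j2w(j,[.066,.072-.197*np.cos(a[0]),.047+.197*np.sin(a[0])]))-kd).ravel()]
a=least_squares(g,[1.]);print('bar',a.x,a.fun)
k=[.066,.072-.197*np.cos(a.x[0]),.047+.197*np.sin(a.x[0])];print(k,j2w(j,k),'closed',j2w(j,[.066,-.125,.047]))
# tube front top corners etc. 
for n,c,uv in(('S right top-back',S,(446,291)),('S left top near',S,(399,303)),('D near',D,(424,291))):
    p=plane(c,np.array(uv)*.64,.062);d=p-j2w(j,[0,0,0])[0];print(n,p,'jig',d[0]*np.cos(j[2])+d[1]*np.sin(j[2]),-d[0]*np.sin(j[2])+d[1]*np.cos(j[2]))
E
```

```text
[ 0.59627284  0.01695082 -1.41156812] -80.87689556559354 [-2.6 -0.9  1.1 -0.3 -0.9  1.7  0.6 -0.3 -0.9 -1.4  0.5 -1.8  0.   0.8
 -0.7  0.5]
bar [1.18880362] [-0.1998274   0.40135984 -1.02868615 -0.76535348]
[0.066, np.float64(-0.0014357473405361143), np.float64(0.22980096009741563)] [[ 0.60531996 -0.04844193  0.22980096]] closed [[ 0.4833188  -0.06803381  0.047     ]]
S right top-back [0.57440589 0.10596395 0.062     ] jig -0.09135425375627396 -0.007476740626621634
S left top near [0.60529035 0.01914121 0.062     ] jig -0.0007329029429798285 0.009250746845923877
D near [ 0.59953328 -0.00408028  0.062     ] jig 0.02128201815147357 -0.0001154154522249257
```

Request:
send_rows(
  targets="0 0 -80 0 255;-536 -299 -100 67 255;-536 -299 -100 67 255;-536 -299 -100 67 255;-536 -299 -100 67 255;-536 -299 -100 67 255;-536 -299 -100 67 255;-536 -299 -100 67 255;-536 -299 -100 67 255;-536 -299 -100 67 255;-536 -299 -100 67 255;-536 -299 -100 67 255;-536 -299 -100 67 255;-536 -299 -100 67 255;-536 -299 -100 67 255;-536 -299 -100 67 255",
)

```text
time: 2.1
ee_pos: [0.58, 0.1165, 0.3317]
tcp_rot: [180.0, -0.0, 99.3]
wrist_force: [0.0, -0.3, -0.9]
opening: -0.0002
grasp_force: 0.0
```

Run:
```python
from h import *
import cv2
o=bot.get_obs();print(o['time'],o['ee_pos'],o['tcp_rot'],o['q'],o['wrist_force'])
c=cam('wrist');np.savez('w1.npz',K=c[0],T=c[1]);im=camera('wrist');print(c[0])
cv2.imwrite('pics/w1.png',cv2.resize(im,(800,600),interpolation=cv2.INTER_CUBIC))
```

```text
2.1 [0.57996873 0.11652624 0.33165698] [ 1.79969984e+02 -3.31438412e-03  9.92619979e+01] [1.13594393e+01 1.50889453e+01 3.31708999e+01 1.08051837e+02
 2.21360322e-03 9.20974429e+01] [ 0.01615514 -0.31980666 -0.90188255]
[[342.42616874   0.         251.1614128 ]
 [  0.         342.42616874 195.91262411]
 [  0.           0.           1.        ]]
```

View pics/w1.png

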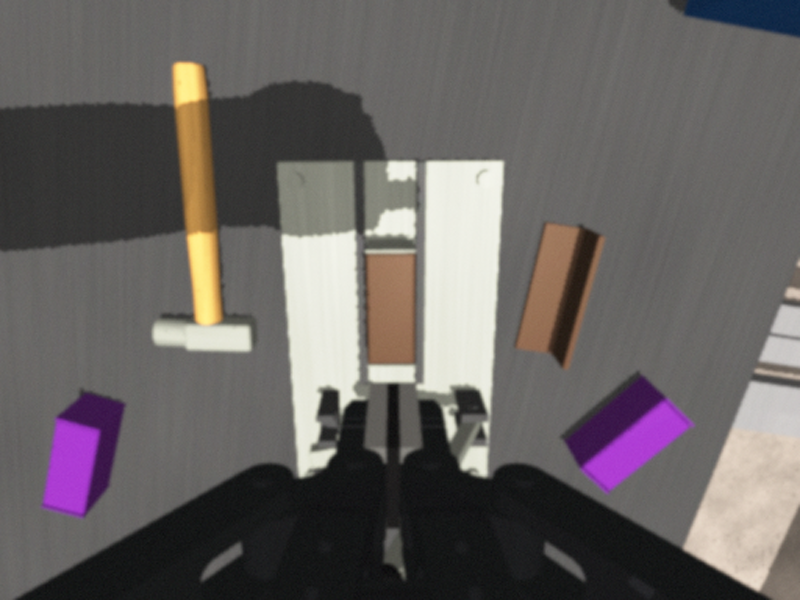

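The wrist view shows the plate's rear corners at (278,161) and (503,160). The tube top runs from row 251 to row 363 over columns 366–416, and the fork's rear side is at (329,392).

Run:
```python
from h import *
w=np.load('w1.npz');W=(w['K'],w['T']);S,D=cam('scene'),cam('side')
C=np.array([[-.16,-.095,.012],[-.16,.095,.012],[.16,.095,.012],[.16,-.095,.012]])
us=np.array([[473,272],[490,348],[317,365],[309,287]])*.64
ud=np.array([[324,283],[393,236],[512,322],[442,383]])*.64
uw=np.array([[278,161],[503,160]])*.64
f=lambda j:np.r_[(proj(S,j2w(j,C))-us).ravel()*.6,(proj(D,j2w(j,C))-ud).ravel()*.6,2*(proj(W,j2w(j,C[:2]))-uw).ravel()]
r=least_squares(f,[.5,0,-1.57]);j=r.x;print(j,np.degrees(j[2]),np.round(r.fun,1));np.save('j.npy',j)
def wj(p):
    d=p-j2w(j,[0,0,0])[0];c,s=np.cos(j[2]),np.sin(j[2]);return np.round([c*d[0]+s*d[1],-s*d[0]+c*d[1],p[2]],4)
for n,uv,z in(('tube r',(366,251),.062),('tube r',(416,251),.062),('tube f',(366,363),.062),('tube f',(415,364),.062),('fork top corner rl',(321,392),.062),('fork top rr',(339,392),.062),('hammer',(253,335),.02),('hammer',(250,352),.02)):
    print(n,wj(plane(W,np.array(uv)*.64,z)))
o=bot.get_obs();print(o['ee_pos'],wj(np.array(o['ee_pos'])))
T=w['T']
```

```text
[ 0.59611235  0.01511269 -1.40599257] -80.5574405725715 [-2.  -0.7  0.4 -0.4 -0.8  1.1 -0.1 -0.1 -0.4 -0.5  0.3 -0.8  0.3  0.6
 -0.   0.6 -1.7 -0.2  1.7  0.1]
tube r [-0.0938 -0.0194  0.062 ]
tube r [-0.0936  0.0198  0.062 ]
tube f [ 0.0016 -0.0211  0.062 ]
tube f [0.0027 0.0199 0.062 ]
fork top corner rl [ 0.0283 -0.06    0.062 ]
fork top rr [ 0.0284 -0.0447  0.062 ]
hammer [-0.0079 -0.1254  0.02  ]
hammer [ 0.0088 -0.1295  0.02  ]
[0.58008293 0.116381   0.33160645] [-0.1025  0.0008  0.3316]
```

Request:
send_rows(
  targets="-60 20 0 0 255;-120 45 0 0 255;-168 59 0 0 255;-168 59 0 0 255;-168 59 50 0 255;-168 59 100 0 255;-168 59 128 0 255;-168 59 128 0 255;-168 45 128 0 255;-168 31 128 0 255;-168 20 132 0 255;-168 4 141 0 255;-168 -12 149 0 255;-168 -25 157 0 255;-168 -38 168 0 255;-168 -50 182 0 255;-168 -50 182 0 255",
)

```text
time: 4.28
ee_pos: [0.5579, -0.0576, 0.1509]
tcp_rot: [179.9, 0.0, 99.2]
wrist_force: [-0.1, 0.2, -0.2]
opening: -0.0004
grasp_force: 0.0
```

Run:
```python
from h import *
import cv2
o=bot.get_obs();j=np.load('j.npy');d=np.array(o['ee_pos'])-j2w(j,[0,0,0])[0];c,s=np.cos(j[2]),np.sin(j[2])
print(o['time'],np.round([c*d[0]+s*d[1],-s*d[0]+c*d[1],o['ee_pos'][2]],4),o['wrist_force'],o['tcp_rot'])
a=camera('scene')[130:270,170:340];b=camera('side')[120:270,180:350]
cv2.imwrite('pics/sw1.png',np.hstack([cv2.resize(a,(400,330),interpolation=2),cv2.resize(b,(400,330),interpolation=2)]))
```

```text
4.275 [ 0.0655 -0.0497  0.1509] [-0.13857443  0.18990703 -0.18125637] [1.79917011e+02 2.01526596e-02 9.92151353e+01]
```

View pics/sw1.png

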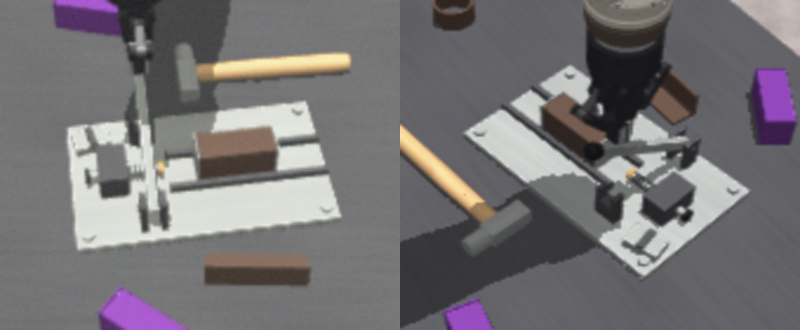

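The bar is swinging with the tool: in the side crop the ball is at (594,150) and the bar is half down. The magnet and hammer haven't been touched. I'll continue.

Request:
send_rows(
  targets="0 -10 15 0 255;0 -18 30 0 255;0 -25 46 0 255;0 -31 63 0 255;0 -35 80 0 255;0 -37 90 0 255;0 -37 95 0 255;0 -37 98 0 255;0 -37 100 0 255;0 -37 100 0 255",
)

```text
time: 5.62
ee_pos: [0.5216, -0.0638, 0.0536]
tcp_rot: [179.9, 0.0, 99.2]
wrist_force: [-16.7, 2.1, 34.0]
opening: 0.0002
grasp_force: 17.0
```

Request:
send_rows(
  targets="0 0 -30 0 255;0 0 -80 0 255;50 20 -90 0 255;100 45 -90 0 255;150 70 -90 0 255;201 87 -90 0 255;201 87 -90 0 255;201 87 -40 0 255;201 87 10 0 255;201 87 18 0 255;201 87 18 0 255;201 87 18 0 255",
)

```text
time: 7.12
ee_pos: [0.5765, 0.1486, 0.0339]
tcp_rot: [179.8, -0.0, 99.2]
wrist_force: [-0.6, 0.8, 0.9]
opening: -0.0002
grasp_force: 0.0
```

Run:
```python
from h import *
import cv2
o=bot.get_obs();j=np.load('j.npy');d=np.array(o['ee_pos'])-j2w(j,[0,0,0])[0];c,s=np.cos(j[2]),np.sin(j[2])
print(o['time'],np.round([c*d[0]+s*d[1],-s*d[0]+c*d[1],o['ee_pos'][2]],4),o['wrist_force'],o['tcp_rot'])
a=camera('scene')[140:260,180:330];b=camera('side')[120:270,180:350]
cv2.imwrite('pics/sw2.png',np.hstack([cv2.resize(a,(400,330),interpolation=2),cv2.resize(b,(400,330),interpolation=2)]))
```

```text
7.125 [-0.1349  0.0026  0.0339] [-0.62590637  0.77378567  0.88821367] [ 1.79798780e+02 -1.69167471e-02  9.91821424e+01]
```

View pics/sw2.png

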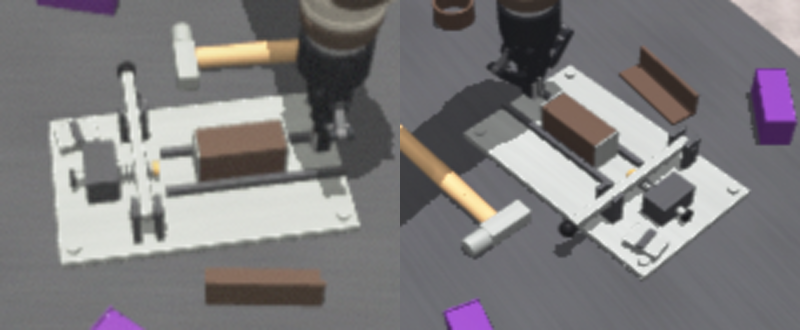

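The bar is closed in the fork and the finger stands behind the tube. Next I'll push the tube.

Request:
send_rows(
  targets="-15 -2 0 0 255;-25 -2 0 0 255;-32 -2 0 0 255;-39 -2 0 0 255;-46 -2 0 0 255;-53 -2 0 0 255;-60 -2 0 0 255;-66 -2 0 0 255;-71 -2 0 0 255;-74 -2 0 0 255;-76 -2 0 0 255;-76 -2 0 0 255",
)

```text
time: 8.72
ee_pos: [0.5852, 0.0735, 0.0313]
tcp_rot: [-180.0, -0.1, 99.2]
wrist_force: [-1.6, 4.2, 1.4]
opening: 0.0001
grasp_force: 2.5
```

Request:
send_rows(
  targets="-3 0 0 0 255;-6 0 0 0 255;-8 0 0 0 255;-10 0 0 0 255;-10 0 0 0 255;-10 0 0 0 255",
)

```text
time: 9.48
ee_pos: [0.5864, 0.0655, 0.0313]
tcp_rot: [-180.0, -0.2, 99.3]
wrist_force: [-3.4, 14.7, 2.8]
opening: -0.0
grasp_force: 7.3
```

Request:
send_rows(
  targets="-1 0 0 0 255;-2 0 0 0 255;-2 0 0 0 255;-2 0 0 0 255",
)

```text
time: 9.98
ee_pos: [0.5862, 0.0654, 0.0314]
tcp_rot: [-180.0, -0.4, 99.4]
wrist_force: [-6.1, 23.7, 3.6]
opening: 0.0003
grasp_force: 12.5
```

Run:
```python
from h import *
import cv2
o=bot.get_obs();j=np.load('j.npy');d=np.array(o['ee_pos'])-j2w(j,[0,0,0])[0];c,s=np.cos(j[2]),np.sin(j[2])
print(o['time'],np.round([c*d[0]+s*d[1],-s*d[0]+c*d[1],o['ee_pos'][2]],4),o['wrist_force'],o['ee_pos'])
a=camera('scene')[150:250,190:315];b=camera('side')[145:255,210:335]
cv2.imwrite('pics/sw3.png',np.hstack([cv2.resize(a,(400,330),interpolation=2),cv2.resize(b,(400,350),interpolation=2)[:330]]))
```

```text
9.975 [-0.0512 -0.0015  0.0314] [-6.06858133 23.74510007  3.57744187] [0.58623837 0.06535669 0.03135264]
```

View pics/sw3.png

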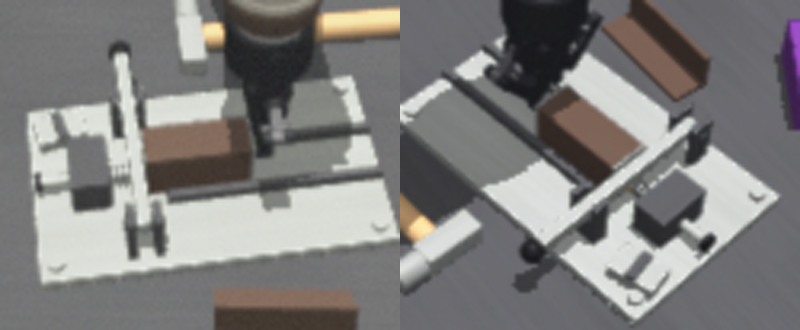

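The tube end is at the bar. The last 2 mm of command moved it only 0.1 mm while the force rose to 24 N, at the position predicted for the stop. I'll hand in now.

```bash
python3 -c "
from workcell import ticket;print(ticket.job_done())"
```

```text
the job is handed in; nothing more can be done
None
```

The job is handed in: the stop bar is down in its fork, and the arm is still pressing the tube onto it with about 24 N. No loose items were moved in the pictures I took; it took about 10 s on the robot's clock.

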